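# Pop the fuse hatch of the faulty lamp supply

## Robot

A 6-joint arm with a two-finger parallel gripper is mounted at the origin on the work surface. World frame = base frame: x ahead of the robot, y to its left, z up, the work surface at z = 0. Lengths are in mm, angles in degrees, forces in N, time in s.
With the tool pointing down it reaches from about 325 to 900 mm from the base axis. Payload 6.1 kg.
Tool frame: the origin (TCP) lies at the very end of the fingers, on their centre line; the grasp point (between the pads) lies 19 mm behind it; z points along the fingers, x is the direction in which the jaws open and shut, and the axes are right-handed (so a half turn about z gives the same grasp; the last joint's range is limited). The gripper opens to 85 mm and grips with 20 to 120 N. Pads are 22 mm wide; open, the fingers measure 114 mm over their backs; the gripper's body (76 mm by 85 mm) begins 54 mm behind the grasp point. The pads swing forward as they close: fully open they stand 13 mm farther back than shut.
Start: joints at [59.754, 12.628, 87.462, -0, 79.91, -7.225], TCP at [244.42, 575.217, 194.9] pointing down, gripper open.
Joint ranges: [-170.65, 170.65], [-52.31, 119.04], [5.05, 147.46], [-71.25, 251.25], [11.57, 151.72], [-153.62, 153.62]. Speed limits (degrees/s): [147.25, 147.25, 172.46, 180, 180, 180].

## Interface

Orientations are given as [roll, pitch, yaw] about the fixed x, y, z axes, in that order (R = Rz(yaw) Ry(pitch) Rx(roll)).
In Python, from workcell import sense, vision, ticket gives the robot as it stands.
- The arm moves only by the tool arm_command, never from a script. Its argument "deltas" is one flat list of numbers, 7 for each row, row after row: the shift along the tool's x, y, z each as a share of 0.025 m, from -1 to 1, then the turn, a rotation vector about the tool's x, y, z each as a share of pi rad, from -1 to 1, then the gripper's target within -1 to 1 (shut at 1, half-way at 0, fully open at -1). A call has exactly 8 rows; each row shifts and turns the commanded pose from where the row before left it, along the tool's axes as they then stand; what a row does not reach is not made up. A row lasts 1/12 s, in which the tool goes at most 41.7 mm and 7.16 degrees, less where a joint would pass 70% of its speed; a pose out of reach is approached as far as the arm can. A call with a number of a shift or a turn outside -1 to 1 is refused whole. A call with a gripper value outside its range is refused whole. The fingers move at their own pace and stop on an object; "force" is the grip in N (left out, the last holds). Time passes only in rows, so rows that do not move let the fingers close, or fill a call up. It gives the time, the measured TCP pose, the force and the opening at its end, in the units of the state.
- sense(): the state, without advancing time (a new reading comes with each control period).
- vision.get_image(name): name is "scene" or "top"; returns the picture (420x560x3 uint8, red, green, blue); there is no depth.
- vision.get_calibration(name): a dict with "mtx" (3x3 intrinsics, pixels), "k1" (the pictures are not rectified: a ray, as slopes to the right and down, at radius r is drawn at 1 + k1 r^2 times it, then the intrinsics apply), "R" (3x3) and "t" (3): a world point X has camera coordinates R X + t. Camera axes: x right, y down, z forward; pixel columns grow to the right and rows downward; lengths in mm; the calibration is good to about 2 mm. A picture is of the moment at which its call begins. get_calibration takes no time and is no camera call.
- ticket.job_done(): hands the job in, once; it reports no verdict.
The state is a dict: "time_s": time; "joints": joint angles; "joint_velocities": joint speeds; "joint_efforts": joint torques, N m; "tool_pos": TCP position; "tcp_rot": TCP orientation; "contact_force": force on the tool from outside, world axes, zero at the start; "ft_torque": the same for the moment, N m; "finger_gap": opening from 0.0 (shut) to 1.0 (fully open).
Only numpy, scipy, OpenCV 4.12 (cv2) and the standard library are available. Lean on these libraries where they do the work, as an engineer would, in place of code of your own. Each camera call takes 0.05 s, during which the arm holds its last target.

## Task

One of the two microscope lamp supplies shows a red lamp: press its fuse hatch down once with a fingertip (the black dot marks the place) until the push latch lets go, then take your finger away and let the hatch spring fully open by itself. See that it stays open and leave it so; do not push it shut again or handle the open hatch. Leave the other supply's hatch shut, and do not shift or lift the objective lens, oil bottle, slide box or screwdriver standing around.

Things in the scene. Friction and masses are not known exactly. Their poses are not given: they have to be found in the camera images.
- fault_unit: microscope lamp supply with a lit red lamp: fixed white box 200 (x) x 150 (y) x 100 mm high; origin at the centre of its underside, z up, its own -x is the front panel with three knobs. The red lamp is a 24 mm dome, 16 mm high, on the front strip of the top, 75 mm ahead (-x) and 45 mm to -y of the centre. The fuse hatch lies in the middle of the top
- fault_hatch (a joint): fuse hatch of the red-lamp supply, rad: 0 = shut and latched, negative = pressed in (stop at -0.10), positive = open (stop at 1.25, nearly upright). Sprung open: pressing the dot takes 5 to 7 N. The latch lets go once the dot is about 4 mm down (-0.055); go 5 to 7 mm, stop at 7.5 mm. When the finger then rises, the hatch follows and swings open in 1 to 2 s, its free edge moving up and back to the hinge. A shallower press leaves it latched
- fault_hinge (a point): middle of the red-lamp hatch's hinge line, along the rear (+x) edge of the hatch's underside; axes as the hatch's. The hatch is a grey plate 95 (x, from the hinge towards -x) x 60 (y, along the hinge) x 10 mm, its whole thickness proud of the unit's top: upper face 110 mm above the bench when shut
- fault_press (a point): centre of the black 22 mm dot on the red-lamp hatch, on its upper face, 75 mm in front of the hinge line and 20 mm behind the free front edge; axes are the hatch's: x away from the free edge towards the hinge, y along the hinge, z out of the face (up when shut). It moves with the hatch
- fault_tell (a joint): little orange tell-tale slide sunk behind the hinge of the red-lamp hatch, in m: 0 until that hatch has opened past about 0.4 rad, pushed to about 0.009 by a fully opened hatch, and it stays there afterwards. It needs no handling
- ok_unit: microscope lamp supply with a lit green lamp: fixed white box 200 (x) x 150 (y) x 100 mm high; origin at the centre of its underside, z up, its own -x is the front panel with three knobs. The green lamp is a 24 mm dome, 16 mm high, on the front strip of the top, 75 mm ahead (-x) and 45 mm to -y of the centre. The fuse hatch lies in the middle of the top
- ok_hatch (a joint): fuse hatch of the green-lamp supply, rad: 0 = shut and latched, negative = pressed in (stop at -0.10), positive = open (stop at 1.25, nearly upright). Same plate, place and mechanism as the other; to be left shut
- ok_press (a point): centre of the black 22 mm dot on the green-lamp hatch, on its upper face, 75 mm in front of the hinge line and 20 mm behind the free front edge; axes are the hatch's: x away from the free edge towards the hinge, y along the hinge, z out of the face (up when shut). It moves with the hatch
- objective: loose steel microscope objective standing on the front strip of the red-lamp supply's top, 30 mm diameter, 46 mm high, about 75 mm ahead of the unit's centre and 45 mm to its +y side; origin at the centre of its foot
- oil: loose amber bottle on the bench, 40 mm diameter, 75 mm high; origin at the centre of its foot
- slidebox: loose blue slide box on the bench, 85 x 60 x 35 mm; origin at the centre of its underside
- driver: loose screwdriver lying on the bench along its own x, handle to -x
Things that resemble listed ones, but are neither listed nor needed, are in the scene too. There is more than one size of the objective; the one meant has the size given above.

How it is judged (in metres and radians):
On the way, in this order (a step that is already met when the one before it is completed fails the run):
1. the red-lamp supply's hatch is pressed in (value of joint fault_hatch below -0.035 rad and contact force between the fingers and fault_hatch above 1 N), for 0.04 s.
2. it has sprung open with nothing touching it (value of joint fault_hatch above 1.1 rad and contact force between each of the arm, the fingers and fault_hatch below 0.2 N), for 0.3 s.
At the end, for the whole second after the job is handed in: The red-lamp supply's hatch stands open by itself beyond 1.1 rad and at rest, the green-lamp hatch is shut (within 0.03 rad), the objective, bottle, slide box and screwdriver are within 20 mm of where they stood, objective and bottle upright (value of joint fault_hatch above 1.1 rad and velocity of joint fault_hatch between -0.1 and 0.1 rad/s and value of joint ok_hatch between -0.03 and 0.03 rad and distance of each of objective, oil, slidebox, driver from where it was at the start of the episode below 0.02 m and angle between each of objective, oil's own z axis and vertical below 0.2 rad); the robot touches nothing.
It fails at once if the hatch is pushed shut again after it has opened (value of joint fault_tell above 0.004 m and value of joint fault_hatch below 0.35 rad).
It fails at once if the robot handles the open hatch (more than 1 N beyond 1.0 rad) (value of joint fault_hatch above 1 rad and contact force between any of the fingers, the arm and fault_hatch above 1 N).
It fails at once if the green-lamp supply's hatch is pressed in or opened (value of joint ok_hatch below -0.03 rad or value of joint ok_hatch above 0.1 rad).
It fails at once if a bystander is shifted or lifted by more than 20 mm (distance of any of objective, oil, slidebox, driver from where it was at the start of the episode above 0.02 m).
It also fails if it takes over 32 s, if anything falls off the work surface, if the arm or the gripper's body presses on something with over 40 N, if the wrist force passes 120 N, or if a joint passes its speed limit or range.

## Working session

There is one attempt and no reset: what is moved stays moved. The work goes in short steps, Python scripts to look and compute and a tool call to move; the robot and the scene stay as the last step left them, time stands still between calls to the robot, and variables do not carry over. Pictures are saved under pics/ and viewed, and the job is handed in when it is done.

Besides the shell and the picture viewer there is one more tool, called after "Call:" by a JSON object that holds its "method" and its "body". arm_command: Moves the arm, as the interface text tells. Its arguments: {"type":"object","properties":{"deltas":{"type":"array"},"force":{"type":"number"}},"required":["deltas"]}

```bash
mkdir -p pics; python3 - <<'E'
from workcell import sense, vision
import cv2
for n in("scene","top"):
    im=vision.get_image(n); cv2.imwrite(f"pics/{n}0.png",im[:,:,::-1])
    print(vision.get_calibration(n))
print(sense())
E
```

```text
{'mtx': array([[421.10394051,   0.        , 278.34276565],
       [  0.        , 421.10394051, 204.80810437],
       [  0.        ,   0.        ,   1.        ]]), 'k1': -0.025440876117482036, 'R': array([[ 8.05270120e-01,  5.92908115e-01, -3.09933770e-05],
       [ 4.36185434e-01, -5.92449453e-01, -6.77307842e-01],
       [-4.01599678e-01,  5.45402248e-01, -7.35699726e-01]]), 't': array([-439.44906612, -176.76358679, 1363.43087439])}
{'mtx': array([[518.46765501,   0.        , 277.48568923],
       [  0.        , 518.46765501, 205.66003545],
       [  0.        ,   0.        ,   1.        ]]), 'k1': -0.19971469663852265, 'R': array([[-0.01380948, -0.99968272, -0.02106575],
       [-0.98894351,  0.01676599, -0.1473419 ],
       [ 0.14764834,  0.01879812, -0.98886126]]), 't': array([   9.3861145 ,  551.8705809 , 1465.65605287])}
{'time_s': 0.1, 'joints': array([ 5.97546509e+01,  1.26728052e+01,  8.75198078e+01, -7.72206675e-04,
        7.99100522e+01, -7.22355438e+00]), 'joint_velocities': array([-0.02234391, -0.03950066, -0.19901149, -0.03426209,  0.04694091,
        0.00866969]), 'joint_efforts': array([ 5.24889565e-04, -4.98238778e+01, -3.90550017e+01, -2.68555905e-04,
        5.65922135e-03, -4.44789941e-05]), 'tool_pos': array([244.10701076, 574.68960787, 193.88065796]), 'tcp_rot': array([-1.79987845e+02,  1.01945869e-01,  6.69783520e+01]), 'contact_force': array([-0.03695078, -0.81872164, -0.66644837]), 'ft_torque': array([ 0.02561697, -0.016486  ,  0.06395789]), 'finger_gap': 1.0017381352629044}
```

View pics/scene0.png

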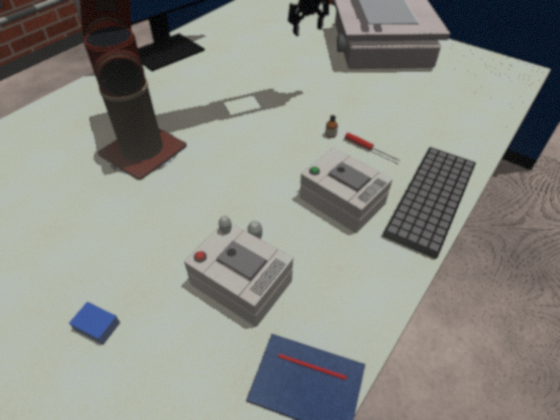

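View pics/top0.png

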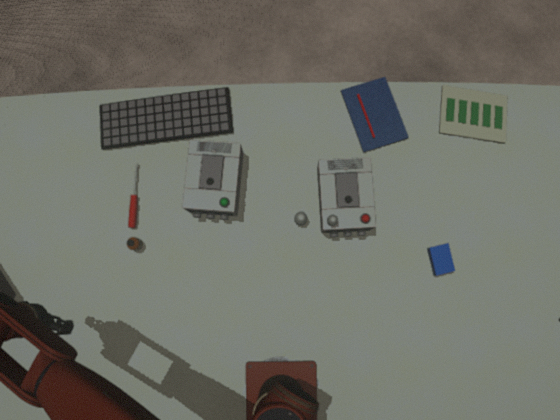

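Candidates, in top-view pixels:
- Red-lamp unit: lamp (365,218), dot (348,199).
- Green-lamp unit: lamp (224,202), dot (210,181).

The target is the red-lamp unit. There are two steel objectives: one on the unit at (333,220) and a lookalike on the bench at (301,218). I'll check these in close crops.

```bash
python3 - <<'E'
import cv2
a=cv2.imread("pics/top0.png")[145:245,285:395]; b=cv2.imread("pics/scene0.png")[205:325,175:305]
a=cv2.resize(a,(440,400),interpolation=cv2.INTER_CUBIC)
a=cv2.resize(cv2.imread("pics/top0.png")[145:245,295:390],(380,400),interpolation=cv2.INTER_CUBIC)
b=cv2.resize(cv2.imread("pics/scene0.png")[210:310,180:280],(400,400),interpolation=cv2.INTER_CUBIC)
cv2.imwrite("pics/crop0.png",cv2.hconcat([a,b]))
E
```

```text
(no output)
```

View pics/crop0.png

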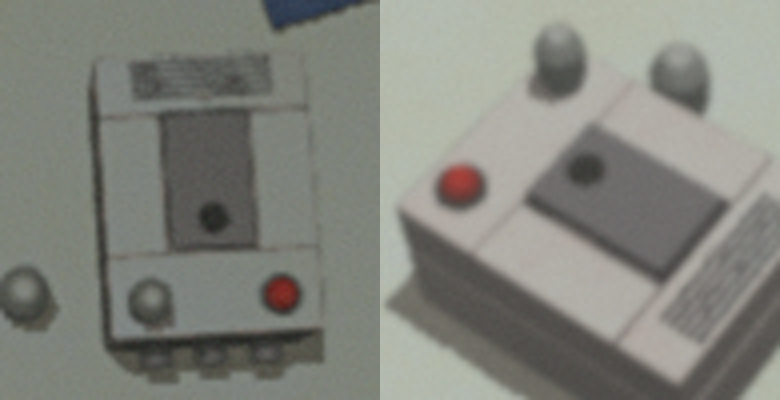

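The crops show the red lamp and the black dot on the same unit. The objective stands on its front strip at +y, and the lookalike is on the bench. Next I'll measure the dot.

```bash
cat > h.py <<'E'
import numpy as np, cv2
from workcell import vision
def ray(n,uv):
    c=vision.get_calibration(n); K=c["mtx"]
    d=np.array([(uv[0]-K[0,2])/K[0,0],(uv[1]-K[1,2])/K[1,1]]); s=d.copy()
    for _ in range(30): s=d/(1+c["k1"]*(s@s))
    R=c["R"]; return -R.T@c["t"], R.T@np.array([s[0],s[1],1])
def onz(n,uv,z):
    o,d=ray(n,uv); return o+d*(z-o[2])/d[2]
def tri(uv1,uv2):
    A=[];b=[]
    for n,uv in(("top",uv1),("scene",uv2)):
        o,d=ray(n,uv); d/=np.linalg.norm(d); P=np.eye(3)-np.outer(d,d); A.append(P);b.append(P@o)
    return np.linalg.lstsq(np.vstack(A),np.hstack(b),rcond=None)[0]
E
python3 - <<'E'
from h import *
np.set_printoptions(precision=1,suppress=True)
T=lambda x,y:((x+.5)/4-.5+295,(y+.5)/4-.5+145)
S=lambda x,y:((x-380+.5)/4-.5+180,(y+.5)/4-.5+210)
print("dot",onz("top",T(213,217),110),onz("scene",S(585,168),110),tri(T(213,217),S(585,168)))
for p in[(160,113),(247,111),(257,246),(170,250)]: print("hatch top",p,onz("top",T(*p),110))
for p in[(592,126),(727,205),(662,278),(528,198)]: print("hatch scene",p,onz("scene",S(*p),110))
print("lamp",onz("top",T(282,293),110),onz("scene",S(460,186),110))
print("obj foot-ish",onz("top",T(150,300),123),onz("scene",S(558,62),123))
print("bench obj",onz("top",T(22,294),25))
E
```

```text
dot [ 557.4 -196.3  110. ] [ 555.3 -194.4  110. ] [ 556.9 -195.9  113.1]
hatch top (160, 113) [ 631.7 -161.7  110. ]
hatch top (247, 111) [ 632.3 -223.   110. ]
hatch top (257, 246) [ 536.5 -226.3  110. ]
hatch top (170, 250) [ 534.7 -165.6  110. ]
hatch scene (592, 126) [ 538.9 -169.2  110. ]
hatch scene (727, 205) [ 635.5 -166.8  110. ]
hatch scene (662, 278) [ 636.3 -225.2  110. ]
hatch scene (528, 198) [ 543.2 -229.   110. ]
lamp [ 503.4 -242.5  110. ] [ 506.9 -245.6  110. ]
obj foot-ish [ 498.6 -149.6  123. ] [ 499.3 -152.   123. ]
bench obj [516.3 -64.5  25. ]
```

Call:
{"method": "arm_command", "body": {"deltas": [0,0,-0.2,0,0,-0.032,1,0,0,-0.2,0,0,-0.032,1,0,0,-0.2,0,0,-0.032,1,0,0,-0.2,0,0,-0.032,1,0,0,0,0,0,0,1,0,0,0,0,0,0,1,0,0,0,0,0,0,1,0,0,0,0,0,0,1]}}

```text
time_s: 0.77
tool_pos: [244.2, 574.9, 214.2]
tcp_rot: [-180.0, 0.1, 89.9]
contact_force: [1.5, 0.2, 0.4]
finger_gap: 0.0
```

Call:
{"method": "arm_command", "body": {"deltas": [-0.95,0.38,0,0,0,0,1,-0.95,0.38,0,0,0,0,1,-0.95,0.38,0,0,0,0,1,-0.95,0.38,0,0,0,0,1,-0.95,0.38,0,0,0,0,1,-0.95,0.38,0,0,0,0,1,-0.95,0.38,0,0,0,0,1,-0.95,0.38,0,0,0,0,1]}}

```text
time_s: 1.43
tool_pos: [320.6, 384.0, 214.5]
tcp_rot: [-180.0, 0.0, 89.9]
contact_force: [-0.8, -1.0, -0.0]
finger_gap: -0.0
```

Call:
{"method": "arm_command", "body": {"deltas": [-0.95,0.38,0,0,0,0,1,-0.95,0.38,0,0,0,0,1,-0.95,0.38,0,0,0,0,1,-0.95,0.38,0,0,0,0,1,-0.95,0.38,0,0,0,0,1,-0.95,0.38,0,0,0,0,1,-0.95,0.38,0,0,0,0,1,-0.95,0.38,0,0,0,0,1]}}

```text
time_s: 2.1
tool_pos: [396.6, 194.0, 214.7]
tcp_rot: [-180.0, 0.0, 89.9]
contact_force: [1.0, 0.7, -0.1]
finger_gap: 0.003
```

Call:
{"method": "arm_command", "body": {"deltas": [-0.95,0.38,0,0,0,0,1,-0.95,0.38,0,0,0,0,1,-0.95,0.38,0,0,0,0,1,-0.95,0.38,0,0,0,0,1,-0.95,0.38,0,0,0,0,1,-0.95,0.38,0,0,0,0,1,-0.95,0.38,0,0,0,0,1,-0.95,0.38,0,0,0,0,1]}}

```text
time_s: 2.77
tool_pos: [472.7, 4.0, 214.7]
tcp_rot: [-180.0, -0.0, 89.9]
contact_force: [0.5, 1.2, 0.7]
finger_gap: 0.002
```

Call:
{"method": "arm_command", "body": {"deltas": [-1,0.4,0,0,0,0,1,-1,0.4,0,0,0,0,1,-1,0.4,0,0,0,0,1,-1,0.4,0,0,0,0,1,-1,0.4,0,0,0,0,1,-1,0.4,0,0,0,0,1,-1,0.4,0,0,0,0,1,-1,0.4,0,0,0,0,1]}}

```text
time_s: 3.43
tool_pos: [552.8, -195.9, 214.4]
tcp_rot: [-180.0, -0.0, 89.9]
contact_force: [0.2, -0.4, -0.0]
finger_gap: 0.003
```

Call:
{"method": "arm_command", "body": {"deltas": [0,0,0.6,0,0,0,1,0,0,0.6,0,0,0,1,0,0,0.6,0,0,0,1,0,0,0.6,0,0,0,1,0,0,0.6,0,0,0,1,0,0,0.4,0,0,0,1,0,0,0,0,0,0,1,0,0,0,0,0,0,1]}}

```text
time_s: 4.1
tool_pos: [552.2, -194.4, 129.3]
tcp_rot: [-179.9, -0.0, 90.0]
contact_force: [-0.9, -0.8, 0.6]
finger_gap: 0.001
```

```bash
python3 - <<'E'
from workcell import vision
import cv2
t=vision.get_image("top")[:,:,::-1][140:250,290:400]; s=vision.get_image("scene")[:,:,::-1][190:300,180:290]
cv2.imwrite("pics/c1.png",cv2.resize(cv2.hconcat([t,s]),None,fx=3.6,fy=3.6,interpolation=cv2.INTER_CUBIC))
E
```

```text
(no output)
```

View pics/c1.png

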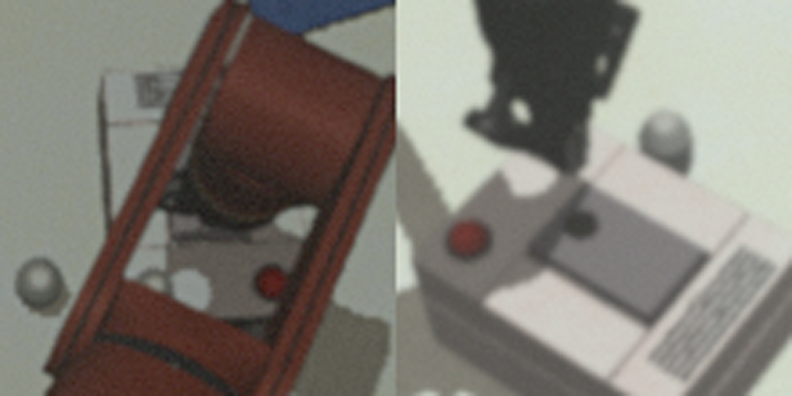

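The scene crop shows the shut fingertips at about (573,172), just above the dot at (581,222). I'm lowering them to near contact.

Call:
{"method": "arm_command", "body": {"deltas": [0,0,0.16,0,0,0,1,0,0,0.16,0,0,0,1,0,0,0.16,0,0,0,1,0,0,0.16,0,0,0,1,0,0,0.08,0,0,0,1,0,0,0,0,0,0,1,0,0,0,0,0,0,1,0,0,0,0,0,0,1]}}

```text
time_s: 4.87
tool_pos: [552.8, -194.7, 112.0]
tcp_rot: [180.0, 0.0, 90.0]
contact_force: [-0.8, 0.6, 0.1]
finger_gap: -0.0
```

Call:
{"method": "arm_command", "body": {"deltas": [0,0,0.04,0,0,0,1,0,0,0.04,0,0,0,1,0,0,0.04,0,0,0,1,0,0,0.04,0,0,0,1,0,0,0.04,0,0,0,1,0,0,0,0,0,0,1,0,0,0,0,0,0,1,0,0,0,0,0,0,1]}}

```text
time_s: 5.53
tool_pos: [552.7, -194.7, 106.9]
tcp_rot: [180.0, 0.0, 90.0]
contact_force: [0.4, 0.3, 0.0]
finger_gap: -0.003
```

No force reads at a measured z of 107, where contact was expected at about 110. I'll look before going further.

```bash
python3 - <<'E'
from workcell import vision,sense
import cv2
from h import *
s=vision.get_image("scene")[:,:,::-1][210:290,190:290]
cv2.imwrite("pics/c2.png",cv2.resize(s,None,fx=7,fy=7,interpolation=cv2.INTER_CUBIC))
for _ in range(4):
    q=sense();print(q["tool_pos"],q["contact_force"],q["joint_efforts"][:3]);vision.get_image("top")
c=vision.get_calibration("scene")
for X in([552.7,-194.7,106.9],[556,-195.5,110]):
    p=c["R"]@np.array(X)+c["t"];s=p[:2]/p[2];s=s*(1+c["k1"]*(s@s));print(s*c["mtx"][0,0]+c["mtx"][:2,2])
E
```

```text
[ 552.71700791 -194.68686971  106.95261303] [-0.42537222  0.35218038  0.23866265] [-8.43953148e-04 -4.64632630e+01 -3.64661121e+01]
[ 552.71827335 -194.72385679  106.98813494] [-0.19945682  0.35780924  0.27982267] [-3.83563420e-04 -4.64797497e+01 -3.64845479e+01]
[ 552.72490751 -194.72532763  106.97071454] [ 0.08538147 -0.41986489  0.35543695] [-6.15260669e-04 -4.64927709e+01 -3.64984453e+01]
[ 552.73425889 -194.72605196  106.99543478] [-0.34348431 -0.2615571  -0.29164116] [ 2.54970455e-04 -4.65039539e+01 -3.65079546e+01]
[230.03275914 251.99327369]
[230.79171347 252.11162648]
```

View pics/c2.png

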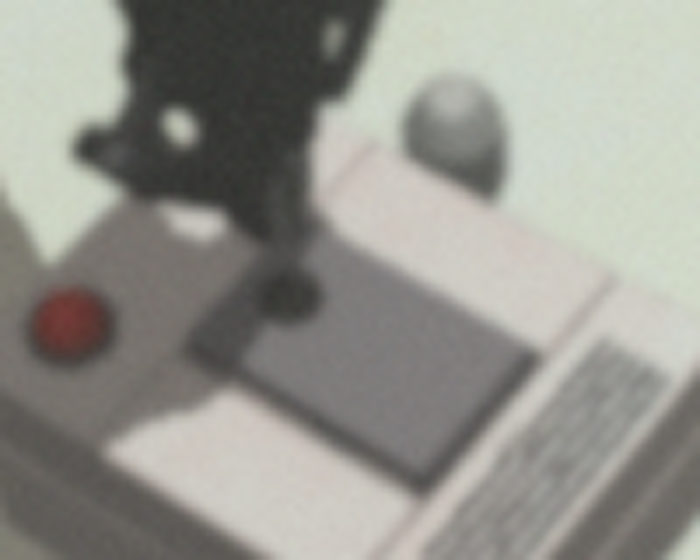

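The picture shows the fingertip at scene pixel (231,246), still about 6 px short of the dot at (231,252). That means the tip is 15–20 mm above the hatch, so the shut finger ends short of the stated TCP. I'll keep descending in small steps and watch the force.

Call:
{"method": "arm_command", "body": {"deltas": [0,0,0.04,0,0,0,1,0,0,0.04,0,0,0,1,0,0,0.04,0,0,0,1,0,0,0.04,0,0,0,1,0,0,0.04,0,0,0,1,0,0,0.04,0,0,0,1,0,0,0,0,0,0,1,0,0,0,0,0,0,1]}}

```text
time_s: 6.45
tool_pos: [552.6, -194.7, 100.8]
tcp_rot: [-180.0, -0.0, 90.0]
contact_force: [-0.5, -0.0, -0.6]
finger_gap: 0.0
```

```bash
python3 - <<'E'
from workcell import vision,sense
import cv2
s=vision.get_image("scene")[:,:,::-1][190:290,170:290]
cv2.imwrite("pics/c3.png",cv2.resize(s,None,fx=6,fy=6,interpolation=cv2.INTER_CUBIC))
t=vision.get_image("top")[:,:,::-1][140:250,290:400]
cv2.imwrite("pics/t3.png",cv2.resize(t,None,fx=5,fy=5,interpolation=cv2.INTER_CUBIC))
E
```

```text
(no output)
```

View pics/c3.png

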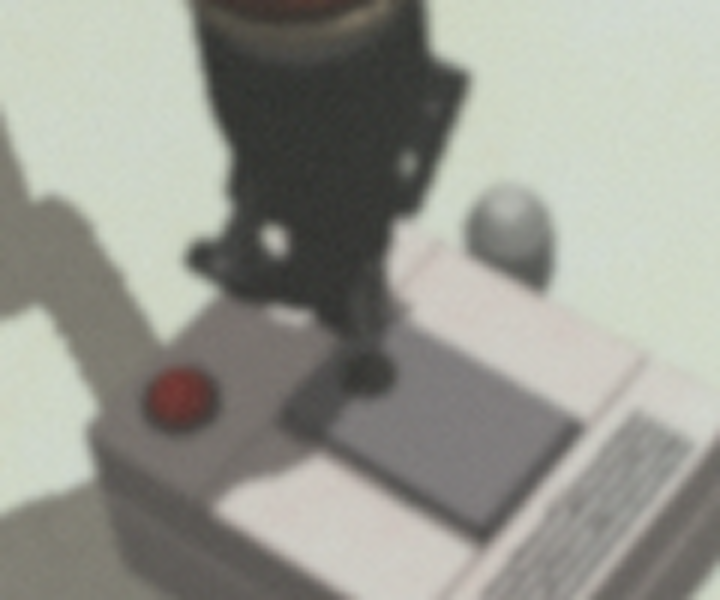

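View pics/t3.png

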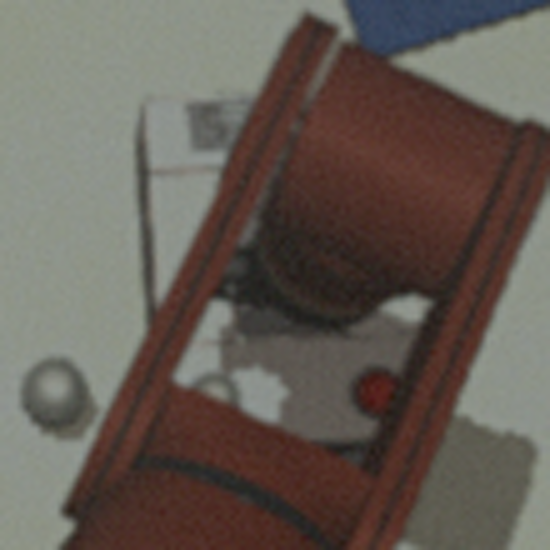

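The fingertip is at about (231,248) and the dot at (231,252.5), so there's still a gap. The left knuckle is well clear of the lamp. Going down further.

Call:
{"method": "arm_command", "body": {"deltas": [0,0,0.04,0,0,0,1,0,0,0.04,0,0,0,1,0,0,0.04,0,0,0,1,0,0,0.04,0,0,0,1,0,0,0.04,0,0,0,1,0,0,0,0,0,0,1,0,0,0,0,0,0,1,0,0,0,0,0,0,1]}}

```text
time_s: 7.22
tool_pos: [552.7, -194.7, 95.9]
tcp_rot: [180.0, 0.0, 90.0]
contact_force: [0.1, -0.0, 0.4]
finger_gap: -0.003
```

Call:
{"method": "arm_command", "body": {"deltas": [0,0,0.04,0,0,0,1,0,0,0.04,0,0,0,1,0,0,0.04,0,0,0,1,0,0,0.02,0,0,0,1,0,0,0,0,0,0,1,0,0,0,0,0,0,1,0,0,0,0,0,0,1,0,0,0,0,0,0,1]}}

```text
time_s: 7.88
tool_pos: [552.7, -194.7, 92.5]
tcp_rot: [180.0, 0.0, 90.0]
contact_force: [0.1, 0.1, 0.2]
finger_gap: -0.001
```

```bash
python3 - <<'E'
from workcell import vision,sense
import cv2
s=vision.get_image("scene")[:,:,::-1][210:290,180:290]
cv2.imwrite("pics/c4.png",cv2.resize(s,None,fx=7,fy=7,interpolation=cv2.INTER_CUBIC))
q=sense();print(q["tool_pos"],q["contact_force"])
E
```

```text
[ 552.69572076 -194.69337071   92.44544117] [-0.35583011  0.81196553  0.44004072]
```

View pics/c4.png

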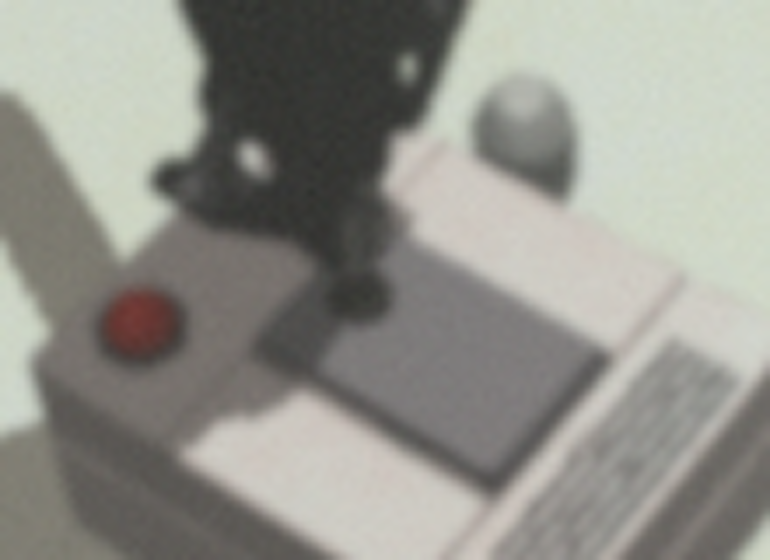

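The tip is now about 3 px (a few mm) above the dot, at the far edge of the dot. Continuing in small steps.

Call:
{"method": "arm_command", "body": {"deltas": [0,0,0.04,0,0,0,1,0,0,0.04,0,0,0,1,0,0,0.04,0,0,0,1,0,0,0,0,0,0,1,0,0,0,0,0,0,1,0,0,0,0,0,0,1,0,0,0,0,0,0,1,0,0,0,0,0,0,1]}}

```text
time_s: 8.6
tool_pos: [552.7, -194.7, 89.5]
tcp_rot: [180.0, 0.0, 90.0]
contact_force: [0.0, 0.4, -0.9]
finger_gap: 0.001
```

Call:
{"method": "arm_command", "body": {"deltas": [0,0,0.04,0,0,0,1,0,0,0.04,0,0,0,1,0,0,0.04,0,0,0,1,0,0,0,0,0,0,1,0,0,0,0,0,0,1,0,0,0,0,0,0,1,0,0,0,0,0,0,1,0,0,0,0,0,0,1]}}

```text
time_s: 9.27
tool_pos: [552.7, -194.7, 86.5]
tcp_rot: [180.0, 0.0, 90.0]
contact_force: [-0.0, -0.0, 0.6]
finger_gap: 0.004
```

```bash
python3 - <<'E'
from workcell import vision,sense
import cv2
s=vision.get_image("scene")[:,:,::-1][210:290,180:290]
cv2.imwrite("pics/c5.png",cv2.resize(s,None,fx=7,fy=7,interpolation=cv2.INTER_CUBIC))
q=sense();print(q["tool_pos"],q["contact_force"])
E
```

```text
[ 552.7124694  -194.71012483   86.46556148] [-0.13079685  0.73657261 -0.24985376]
```

View pics/c5.png

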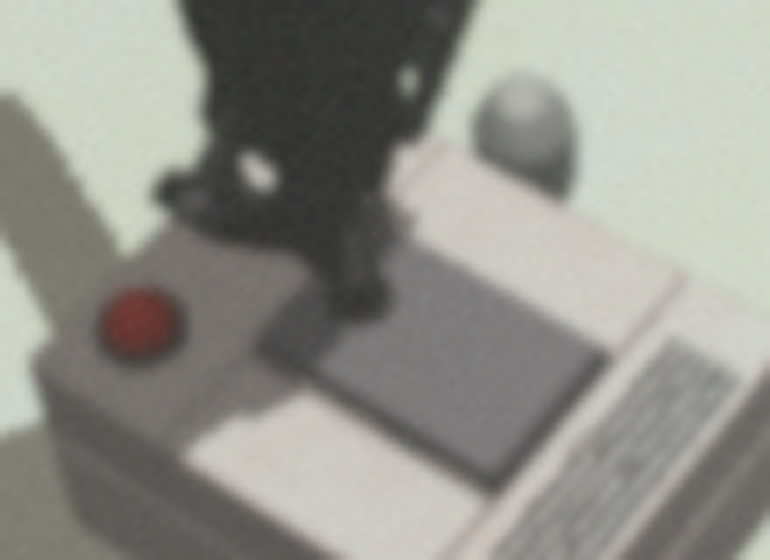

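Call:
{"method": "arm_command", "body": {"deltas": [0,0,0.04,0,0,0,1,0,0,0.04,0,0,0,1,0,0,0.04,0,0,0,1,0,0,0,0,0,0,1,0,0,0,0,0,0,1,0,0,0,0,0,0,1,0,0,0,0,0,0,1,0,0,0,0,0,0,1]}}

```text
time_s: 9.98
tool_pos: [552.7, -194.7, 83.5]
tcp_rot: [180.0, 0.0, 90.0]
contact_force: [-0.1, 0.3, -0.5]
finger_gap: 0.001
```

Call:
{"method": "arm_command", "body": {"deltas": [0,0,0.04,0,0,0,1,0,0,0.04,0,0,0,1,0,0,0.04,0,0,0,1,0,0,0,0,0,0,1,0,0,0,0,0,0,1,0,0,0,0,0,0,1,0,0,0,0,0,0,1,0,0,0,0,0,0,1]}}

```text
time_s: 10.65
tool_pos: [552.7, -194.7, 80.5]
tcp_rot: [180.0, 0.0, 90.0]
contact_force: [-0.5, -0.3, -0.4]
finger_gap: 0.003
```

```bash
python3 - <<'E'
from workcell import vision,sense
import cv2
s=vision.get_image("scene")[:,:,::-1][210:290,180:290]
cv2.imwrite("pics/c6.png",cv2.resize(s,None,fx=7,fy=7,interpolation=cv2.INTER_CUBIC))
q=sense();print(q["tool_pos"],q["contact_force"])
E
```

```text
[ 552.70568362 -194.70118973   80.46738506] [-0.51811586 -0.35131337 -0.48843437]
```

View pics/c6.png

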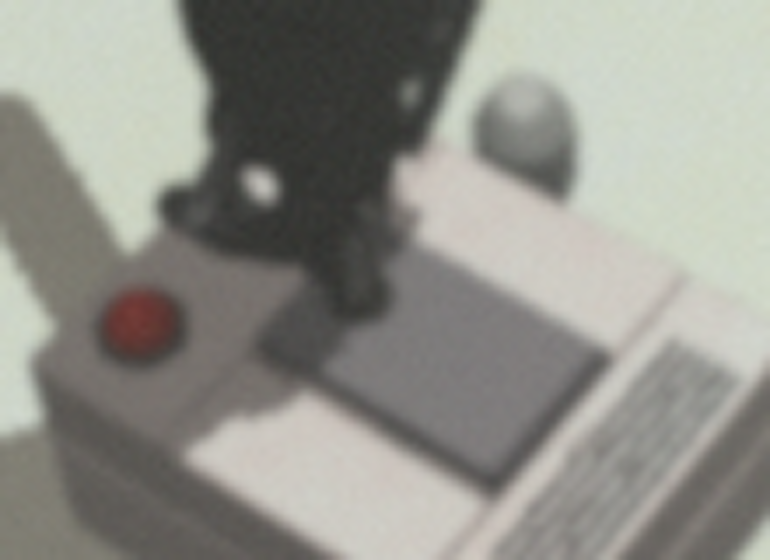

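```bash
python3 - <<'E'
from workcell import sense
q=sense();print(q)
import cv2,numpy as np
a=cv2.imread("pics/c5.png").astype(int);b=cv2.imread("pics/c6.png").astype(int);c=cv2.imread("pics/c3.png")
r=cv2.imread("pics/scene0.png")[210:290,180:290]; r=cv2.resize(r,None,fx=7,fy=7,interpolation=cv2.INTER_CUBIC)
cv2.imwrite("pics/cmp.png",cv2.resize(cv2.hconcat([r[200:520,220:620],b.astype(np.uint8)[200:520,220:620]]),(800,320)))
E
```

```text
{'time_s': 10.7, 'joints': array([-2.71129662e+01,  1.34988234e+01,  9.93028476e+01, -1.98334163e-03,
        6.71930501e+01, -1.17132531e+02]), 'joint_velocities': array([ 0.02314029, -0.02133792,  0.00268785,  0.03666202, -0.06121359,
        0.09073098]), 'joint_efforts': array([-2.81873581e-04, -4.70514536e+01, -3.56204545e+01, -3.01733699e-04,
        3.12804086e-04,  1.73077024e-05]), 'tool_pos': array([ 552.70568362, -194.70118973,   80.46738506]), 'tcp_rot': array([1.79996136e+02, 4.03456237e-03, 9.00203333e+01]), 'contact_force': array([-0.51811586, -0.35131337, -0.48843437]), 'ft_torque': array([ 0.02994544,  0.0116818 , -0.00867439]), 'finger_gap': 0.0003363261270458426}
```

View pics/cmp.png

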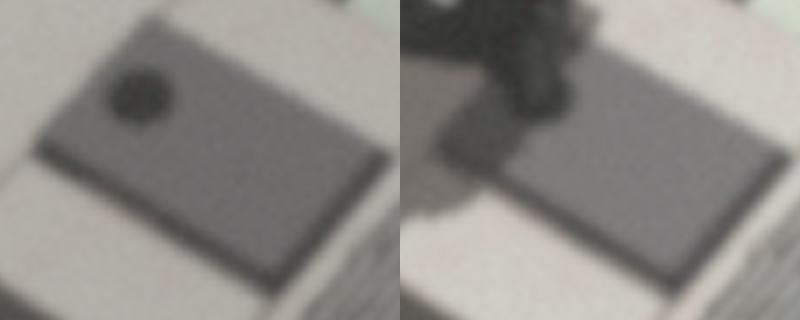

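State, forces and joint angles agree that nothing is touched. By eye the tip is now just over the dot. Continuing.

Call:
{"method": "arm_command", "body": {"deltas": [0,0,0.04,0,0,0,1,0,0,0.04,0,0,0,1,0,0,0.04,0,0,0,1,0,0,0,0,0,0,1,0,0,0,0,0,0,1,0,0,0,0,0,0,1,0,0,0,0,0,0,1,0,0,0,0,0,0,1]}}

```text
time_s: 11.37
tool_pos: [552.7, -194.7, 77.5]
tcp_rot: [180.0, 0.0, 90.0]
contact_force: [0.3, -0.1, -0.3]
finger_gap: -0.003
```

Call:
{"method": "arm_command", "body": {"deltas": [0,0,0.04,0,0,0,1,0,0,0.04,0,0,0,1,0,0,0.04,0,0,0,1,0,0,0,0,0,0,1,0,0,0,0,0,0,1,0,0,0,0,0,0,1,0,0,0,0,0,0,1,0,0,0,0,0,0,1]}}

```text
time_s: 12.03
tool_pos: [552.7, -194.7, 74.5]
tcp_rot: [180.0, 0.0, 90.0]
contact_force: [0.5, 0.0, 0.3]
finger_gap: -0.0
```

```bash
python3 - <<'E'
from workcell import vision,sense
import cv2
im=vision.get_image("scene")[:,:,::-1]; cv2.imwrite("pics/s7.png",im)
s=im[210:290,180:290]
cv2.imwrite("pics/c7.png",cv2.resize(s,None,fx=7,fy=7,interpolation=cv2.INTER_CUBIC))
q=sense();print(q["tool_pos"],q["contact_force"],q["joint_efforts"])
E
```

```text
[ 552.72539776 -194.70581558   74.46676373] [ 0.48167381  0.13526406 -0.62217339] [-1.51442306e-03 -4.71817482e+01 -3.54081452e+01 -4.27060450e-04
  5.81396444e-05 -3.13115174e-05]
```

View pics/c7.png

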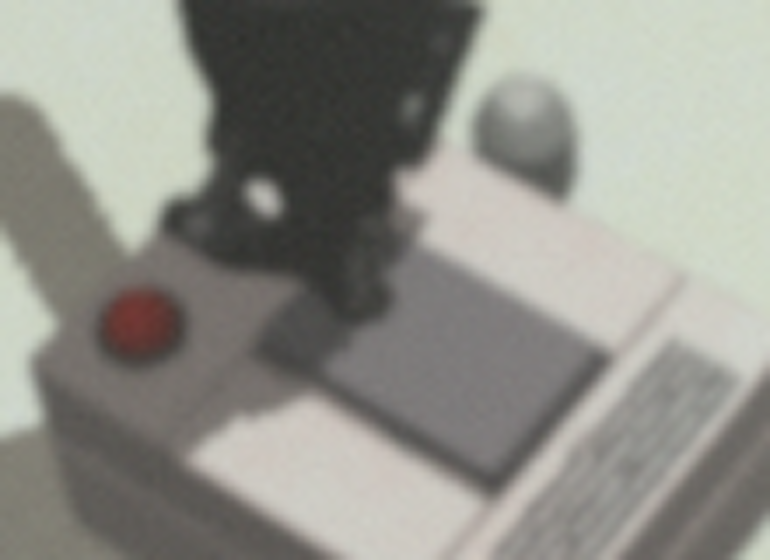

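Between z=86.5 and 74.5 the tip moved down to about crop y=312. Allowing for the fingertip's near corner, some millimetres remain. Continuing.

Call:
{"method": "arm_command", "body": {"deltas": [0,0,0.04,0,0,0,1,0,0,0.04,0,0,0,1,0,0,0.04,0,0,0,1,0,0,0.04,0,0,0,1,0,0,0,0,0,0,1,0,0,0,0,0,0,1,0,0,0,0,0,0,1,0,0,0,0,0,0,1]}}

```text
time_s: 12.75
tool_pos: [552.6, -194.8, 71.1]
tcp_rot: [-180.0, 0.0, 90.0]
contact_force: [-2.9, 0.5, 5.8]
finger_gap: 0.002
```

Contact at 5.8 N, which matches the expected pressing force. Pressing 4 mm further.

Call:
{"method": "arm_command", "body": {"deltas": [0,0,0.04,0,0,0,1,0,0,0.04,0,0,0,1,0,0,0.04,0,0,0,1,0,0,0.04,0,0,0,1,0,0,0,0,0,0,1,0,0,0,0,0,0,1,0,0,0,0,0,0,1,0,0,0,0,0,0,1]}}

```text
time_s: 13.42
tool_pos: [552.3, -194.9, 67.0]
tcp_rot: [-180.0, 0.0, 90.0]
contact_force: [-4.1, 0.8, 5.3]
finger_gap: -0.004
```

Call:
{"method": "arm_command", "body": {"deltas": [0,0,0.04,0,0,0,1,0,0,0.02,0,0,0,1,0,0,0,0,0,0,1,0,0,0,0,0,0,1,0,0,0,0,0,0,1,0,0,0,0,0,0,1,0,0,0,0,0,0,1,0,0,0,0,0,0,1]}}

```text
time_s: 14.08
tool_pos: [552.3, -194.9, 66.1]
tcp_rot: [-180.0, 0.0, 90.0]
contact_force: [-4.9, 0.5, 9.8]
finger_gap: 0.0
```

```bash
python3 - <<'E'
from workcell import vision,sense
import cv2
im=vision.get_image("scene")[:,:,::-1]
cv2.imwrite("pics/c8.png",cv2.resize(im[210:290,180:290],None,fx=7,fy=7,interpolation=cv2.INTER_CUBIC))
q=sense();print(q["tool_pos"],q["contact_force"])
E
```

```text
[ 552.34094461 -194.93812687   66.05835572] [-4.76820427  0.78656172  7.8295022 ]
```

View pics/c8.png

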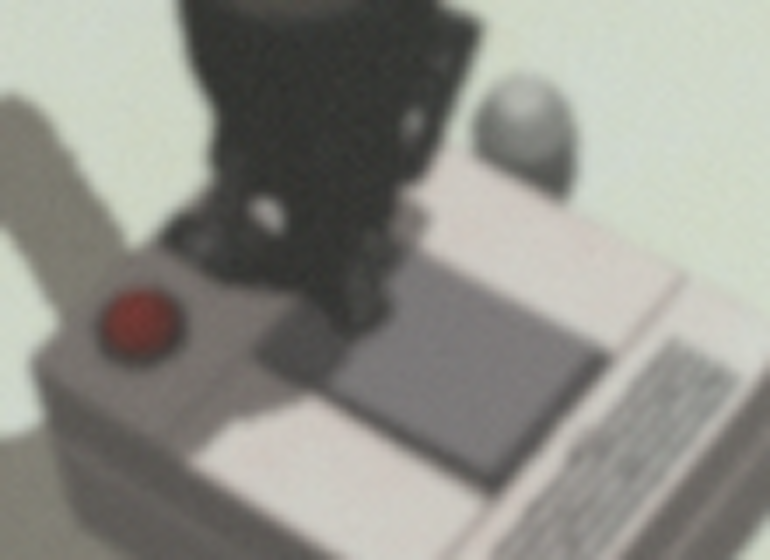

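The force rises to 8–10 N at the stop, and the hatch's front corner has visibly dropped. The press is complete, so I'm withdrawing straight up and then back.

Call:
{"method": "arm_command", "body": {"deltas": [0,0,-0.5,0,0,0,1,0,0,-0.9,0,0,0,1,0,0,-1,0,0,0,1,0,0,-1,0,0,0,1,0,-0.5,-1,0,0,0,1,0,-1,-0.8,0,0,0,1,0,-1,-0.5,0,0,0,1,0,-1,0,0,0,0,1]}}

```text
time_s: 14.8
tool_pos: [466.2, -195.7, 211.7]
tcp_rot: [179.7, 0.2, 90.1]
contact_force: [-0.7, -0.7, -0.5]
finger_gap: -0.002
```

Call:
{"method": "arm_command", "body": {"deltas": [0,-0.8,0,0,0,0,1,0,-0.8,0,0,0,0,1,0,0,0,0,0,0,1,0,0,0,0,0,0,1,0,0,0,0,0,0,1,0,0,0,0,0,0,1,0,0,0,0,0,0,1,0,0,0,0,0,0,1]}}

```text
time_s: 15.47
tool_pos: [425.6, -194.6, 207.2]
tcp_rot: [-180.0, -0.0, 90.0]
contact_force: [0.3, -0.0, 0.3]
finger_gap: 0.0
```

```bash
python3 - <<'E'
from workcell import vision,sense
import cv2
im=vision.get_image("scene")[:,:,::-1]
cv2.imwrite("pics/c9.png",cv2.resize(im[150:310,120:310],None,fx=4,fy=3.7,interpolation=cv2.INTER_CUBIC))
q=sense();print(q["time_s"],q["tool_pos"],q["contact_force"])
E
```

```text
15.5167 [ 425.50264413 -194.61623948  207.19313654] [ 0.3190468  -0.84354963 -0.07899647]
```

View pics/c9.png

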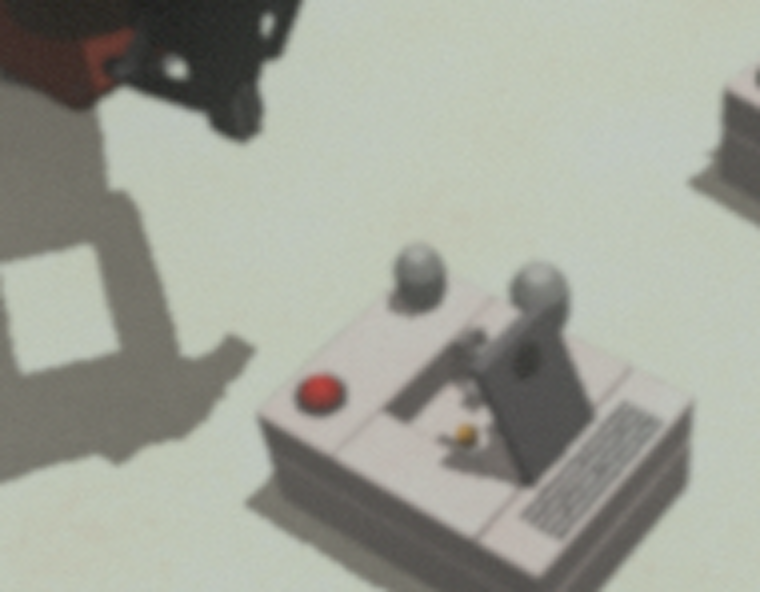

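The hatch has swung open with nothing touching it, and the objective is still standing at crop (420,275). I'll wait out another call and confirm it stays open.

Call:
{"method": "arm_command", "body": {"deltas": [0,0,0,0,0,0,1,0,0,0,0,0,0,1,0,0,0,0,0,0,1,0,0,0,0,0,0,1,0,0,0,0,0,0,1,0,0,0,0,0,0,1,0,0,0,0,0,0,1,0,0,0,0,0,0,1]}}

```text
time_s: 16.18
tool_pos: [425.2, -194.7, 207.4]
tcp_rot: [180.0, 0.0, 90.0]
contact_force: [-0.3, -0.7, 0.1]
finger_gap: -0.001
```

Call:
{"method": "arm_command", "body": {"deltas": [0,0,0,0,0,0,1,0,0,0,0,0,0,1,0,0,0,0,0,0,1,0,0,0,0,0,0,1,0,0,0,0,0,0,1,0,0,0,0,0,0,1,0,0,0,0,0,0,1,0,0,0,0,0,0,1]}}

```text
time_s: 16.85
tool_pos: [425.2, -194.7, 207.4]
tcp_rot: [180.0, -0.0, 90.0]
contact_force: [-0.0, 0.7, -0.9]
finger_gap: -0.001
```

```bash
python3 - <<'E'
from workcell import vision,sense
import cv2
im=vision.get_image("scene")[:,:,::-1]
cv2.imwrite("pics/c10.png",cv2.resize(im[110:330,60:400],None,fx=2.3,fy=2.3,interpolation=cv2.INTER_CUBIC))
q=sense();print(q["time_s"],q["tool_pos"],q["contact_force"])
E
```

```text
16.9 [ 425.17447099 -194.72021463  207.41069841] [ 0.02441526  0.677054   -1.65316739]
```

View pics/c10.png

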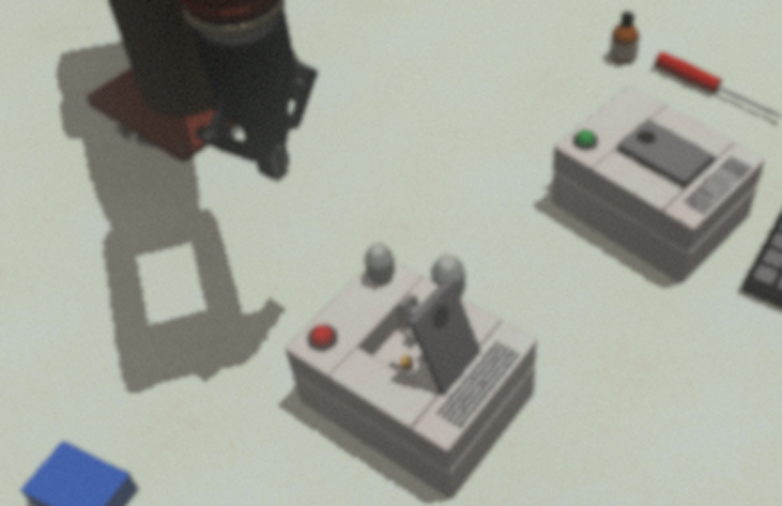

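The hatch is still standing open, the green-lamp hatch is shut, and the bystanders haven't moved. Before handing in, I'll check the opening angle against the projected hatch.

```bash
python3 - <<'E'
from h import *
c=vision.get_calibration("scene")
def pr(X):
    p=c["R"]@np.array(X)+c["t"];s=p[:2]/p[2];s=s*(1+c["k1"]*(s@s));u=s*c["mtx"][0,0]+c["mtx"][:2,2];return ((u-[60,110])*2.3).round()
for th in(0,.9,1.1,1.25):
    L,T=95,10
    print(th,[pr([633-L*np.cos(th)+T*np.sin(th),y,100+L*np.sin(th)+T*np.cos(th)]) for y in(-225,-165)], "hinge",pr([633,-225,100]))
im=cv2.imread("pics/c10.png")[230:420,340:500]; cv2.imwrite("pics/c11.png",cv2.resize(im,None,fx=3,fy=3))
E
```

```text
0 [array([359., 338.]), array([399., 299.])] hinge [435. 393.]
0.9 [array([387., 315.]), array([429., 274.])] hinge [435. 393.]
1.1 [array([400., 319.]), array([443., 277.])] hinge [435. 393.]
1.25 [array([412., 323.]), array([454., 281.])] hinge [435. 393.]
```

View pics/c11.png

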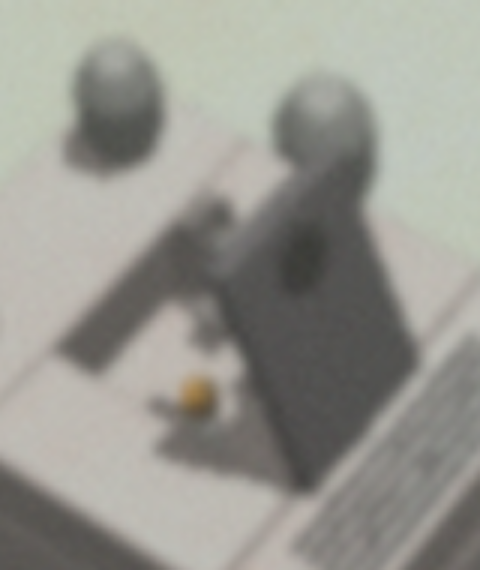

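The hatch's upper-face free-edge corner is at (413,323). The prediction for 1.25 rad is (412,323), so it's fully open.

```bash
python3 -c "
from workcell import ticket
print(ticket.job_done())"
```

```text
the job is handed in; nothing more can be done
None
```

I pressed the dot on the red-lamp supply's hatch once with the shut fingertips. The force was about 5–6 N, rising to 8–10 N at the stop. I then withdrew up and back, and the hatch sprang open by itself. I handed the job in at about 17 s of the 32 s.

**Last checks:**
- **Red-lamp hatch:** it stays open. One corner of its free edge is within a pixel of where a 1.25 rad opening puts it.
- **Green-lamp hatch:** by eye, it is still shut.
- **Bystanders:** by eye, the objective and bottle are upright, and they, the slide box and the screwdriver look unmoved. I did not measure their positions at the end.
- **Robot:** the arm is well clear of everything. The force readings stayed mostly within about 1 N; the last one was 1.65 N, which I took as noise.

**One disagreement:** contact came at a reported TCP height of about 72 mm, when the hatch face should be at 110 mm. The camera also showed the shut fingertips higher than the TCP was reported to be. I did not find the cause, so I judged the press by force and by eye.

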